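Change over the pump parts at the guarded test stand

TASK

The gear motor in the test stand is done and the impeller is next: lift the stand's guard right up, set the impeller upright in the middle of the stand's round platen, and lower the guard fully closed over it. The motor goes into the oblong tray, lying lengthwise, and the pipe coupler that is now in that tray goes upright into the round tray where the impeller is now; the empty cork mat is free for setting a part down on the way. Finish with all three parts let go, standing flat in their places, and knock none of them over.

Things in the scene. Friction and masses are not known exactly. Their poses are not given: they have to be found in the camera images.
- motor_mid (a point): Gear motor: square aluminium gearbox 44 x 40 mm and 40 mm high, with a dark steel motor can (36 mm diameter, 21 mm long) on its -x end and a thin 21 mm shaft on its +x end; 86 mm long in all along x, about 0.3 kg. The point is the centre of the gearbox, 20 mm above its underside; z is up. Grasp the gearbox across y (40 mm). It starts on the stand's platen, under the guard.
- impeller_mid (a point): Pump impeller of black plastic: a finned disc 64 mm in diameter (the top of the fins is 16 mm above the underside) with an upright round hub 28 mm in diameter that reaches to 50 mm. The point is on the axis, 25 mm above the underside; z is up. Grasp the hub above the fins. It starts in the round tray; about 0.12 kg.
- coupler_mid (a point): Pipe coupler of white plastic: an upright tube 44 mm in outer diameter, 46 mm high, with a ribbed nut (about 58 mm in diameter) round its lowest 20 mm. The point is on the axis, 23 mm above the underside; z is up. Grasp the tube above the nut from outside. It starts in the oblong tray; about 0.09 kg.
- stand: Test stand, fixed: grey base plate 12 mm thick (175 mm along x, 180 mm along y) with a black round platen 90 mm in diameter whose top is 20 mm above the table. The origin is under the platen's centre at table height; -x is its front (towards the robot, give or take), z up. Clear side walls stand at y = +-87 mm, 80 mm high, from x = -50 to +85 mm; the front is open. The guard's hinge runs along y at x = +85 mm, z = 90 mm, on two small posts.
- guard (a joint): Angle of the stand's guard, rad: 0 closed (level over the platen, 90 mm above the table), grows as its front edge is lifted, up to 1.65 (just past upright). It is a flat grille of thin steel rods in an aluminium frame (125 x 146 mm) with a handle bar in front, 0.2 kg; its stiff hinge keeps it where it is left, and about 3 N at the bar lifts it. Upright, the bar is 265 mm above the table.
- guard_bar (a point): Middle of the guard's black handle bar: round, 12 mm in diameter, 96 mm long, parallel to the hinge and 175 mm from it; 90 mm above the table when closed. Carried on two thin arms 96 mm apart, with a 49 mm gap between the bar's centre line and the frame, so that it can be pinched from above with one finger before and one behind it; it may turn between the fingers. x of the frame points from the bar to the hinge, y along the bar.
- oblong_tray: Oblong grey tray, fixed, 116 mm along x, 72 mm along y; floor 4 mm thick, rim 10 mm high and 4 mm thick. The origin is under its centre at table height; x lies along its length. It holds the coupler at the start and is the place of the motor, either way round.
- round_tray: Round grey tray, fixed, 92 mm in diameter; floor 4 mm thick, rim 10 mm high and 4 mm thick. The origin is under its centre at table height. It holds the impeller at the start and is the place of the coupler.
- mat: Square cork mat, fixed, 100 x 100 mm, 4 mm thick, empty: the free spot. The origin is under its centre at table height.
There are look-alikes about, which are no part of the job. What is shaped like the part that bears impeller_mid but red, turquoise or yellow is not meant.

How it is judged:
On the way, in this order (a step that is already met when the one before it is completed fails the run):
1. the guard is lifted right up (beyond 1.2 rad) (value of joint guard above 1.2 rad), for 0.2 s.
2. the impeller stands on the platen while the guard is still up (horizontal distance between impeller_mid and stand below 0.013 m and z of impeller_mid in the frame of stand between 0.041 and 0.049 m and angle between impeller_mid's own z axis and vertical below 0.12 rad and value of joint guard above 0.9 rad), for 0.2 s.
At the end, for the whole second after the job is handed in: Impeller upright on the platen, within 13 mm of centre; guard closed (< 0.06 rad); coupler upright in the round tray, within 17 mm; motor flat in the oblong tray, within 17 mm and 0.4 rad of its length, either way round; all on the floor of their place and at rest (horizontal distance between impeller_mid and stand below 0.013 m and z of impeller_mid in the frame of stand between 0.041 and 0.049 m and angle between each of impeller_mid, coupler_mid, motor_mid's own z axis and vertical below 0.12 rad and horizontal distance between coupler_mid and round_tray below 0.017 m and z of coupler_mid in the frame of round_tray between 0.023 and 0.031 m and horizontal distance between motor_mid and oblong_tray below 0.017 m and z of motor_mid in the frame of oblong_tray between 0.02 and 0.028 m and angle between the x axis of motor_mid and the x axis of oblong_tray, either way round below 0.4 rad and value of joint guard below 0.06 rad and linear speed of each of motor, impeller, coupler below 0.02 m/s); the robot touches nothing.
It fails at once if a part is knocked over (tilted by more than 0.9 rad) (angle between any of motor_mid, impeller_mid, coupler_mid's own z axis and vertical above 0.9 rad).
It also fails if it takes over 136 s, if anything falls off the work surface, if the arm or the gripper's body presses on something with over 40 N, if the wrist force passes 120 N, or if a joint passes its speed limit or range.

ROBOT

A 6-joint arm with a two-finger parallel gripper is mounted at the origin on the work surface. World frame = base frame: x ahead of the robot, y to its left, z up, the work surface at z = 0. Lengths are in m, angles in rad, forces in N, time in s.
With the tool pointing down it reaches from about 0.275 to 0.825 m from the base axis. Payload 4.9 kg.
Tool frame: the origin (TCP) lies at the very end of the fingers, on their centre line; the grasp point (between the pads) lies 19 mm behind it (ctrl.hold_point_z is the z of the grasp point in the tool frame, in m); z points along the fingers, y is the line along which they close (so a half turn about z gives the same grasp; the last joint's range is limited). The gripper opens to 85 mm and grips with 20 to 120 N. Pads are 22 mm wide; open, the fingers measure 114 mm over their backs; the gripper's body (76 mm by 85 mm) begins 54 mm behind the grasp point. The pads swing forward as they close: fully open they stand 13 mm farther back than shut.
Start: joints at [-1.358, 0.326, -0.193, 1.052, 0, 1.437], TCP at [0.187, -0.517, 0.231] pointing down, gripper open.
Joint ranges: [-2.65, 2.65], [-0.97, 1.79], [-1.3, 1.35], [-1.93, 2.1], [-1.47, 1.37], [-3.14, 3.14]. Speed limits (rad/s): [2.57, 2.57, 3.14, 3.14, 3.14, 3.14].

INTERFACE

Orientations are given as a unit quaternion [x, y, z, w].
In Python, from cell import ctrl, vision, order, regions_of, tip_of gives the robot as it stands.
- The arm moves only by the tool play_rows, never from a script. Its argument "targets" is a list that holds one entry, the list of rows, each a list of 4 numbers: the shift along the tool's x, y, z in cm, then the turn about the tool's z in rad. A call has 1 to 5 rows; each row shifts and turns the commanded pose from where the row before left it, along the tool's axes as they then stand; what a row does not reach is not made up. A row lasts 1/10 s, in which the tool goes at most 50 mm and 8.59 degrees, less where a joint would pass 70% of its speed; a pose out of reach is approached as far as the arm can. A call with a gripper value outside its range is refused whole. "hand" is the closure, from 0 (fully open) to 1 (shut), set as the call begins (left out, the last holds). The fingers move at their own pace and stop on an object; "newtons" is the grip in N (left out, the last holds). Time passes only in rows, so rows that do not move let the fingers close. It gives the time, the measured TCP pose, the force, the opening and the grip force at its end, in the units of the state.
- ctrl.get_state(): the state, without advancing time (a new reading comes with each control period).
- vision.grab_frame(name): name is "side" or "top"; returns the picture (420x560x3 uint8, red, green, blue); there is no depth.
- vision.get_calibration(name): a dict with "fx", "fy", "cx", "cy" (pixels), "world_to_cam" (4x4, takes a point from world to camera coordinates). Camera axes: x right, y up, looking along -z (the intrinsics and any distortion apply to the point x, -y, -z); pixel columns grow to the right and rows downward; lengths in m; the calibration is good to about 2 mm. A picture is of the moment at which its call begins. get_calibration takes no time and is no camera call.
- order.job_done(): hands the job in; it is judged then, once.
Trained networks look in the newest picture that a camera, given by its name, has taken for a name from the list of things; names that differ only in an ending like _2 or _b are one class to them, and where a whole thing is asked for, a point or a joint stands for the part that bears it (a point fixed in the world has none). Each returns a list of dicts, best first, with "score" (0 to 1); they miss things now and then, are a little off and sometimes report something else, mostly with a low value. They report only what shows in the picture. A call takes as long as a camera call. They do not tell look-alikes from the thing itself.
- regions_of(camera, label): "mask" (420x560 bool, what is visible of it) and "bbox" ([left, top, right, bottom] in pixels, round what is visible of it).
- tip_of(camera, label): "uv" ([column, row] in pixels: a listed point, or the origin of a listed thing).
The state is a dict: "time": time; "joint_pos": joint angles; "joint_velocities": joint speeds; "tau": joint torques, N m; "tool_pos": TCP position; "eef_rot": TCP orientation; "wrist_force": force on the tool from outside, world axes, zero at the start; "ft_torque": the same for the moment, N m; "width": opening from 0.0 (shut) to 1.0 (fully open); "grip_force": force on a finger pad.
Only numpy, scipy, OpenCV 4.12 (cv2) and the standard library are available. Lean on these libraries where they do the work, as an engineer would, in place of code of your own. Each camera call takes 0.05 s, during which the arm holds its last target. There are 200 camera calls.

## Working session

There is one attempt and no reset: what is moved stays moved. The work goes in short steps, Python scripts to look and compute and a tool call to move; the robot and the scene stay as the last step left them, time stands still between calls to the robot, and variables do not carry over. Pictures are saved under pics/ and viewed, at most 14 in all, crops included, and the job is handed in when it is done.

Besides the shell and the picture viewer there is one more tool, called after ">>>" by a JSON object that holds its "name" and its "arguments". play_rows: Moves the arm, as the interface text tells. Its arguments: {"type":"object","properties":{"targets":{"type":"array","items":{"type":"array","items":{"type":"array","items":{"type":"number"}}}},"hand":{"type":"number"},"newtons":{"type":"number"}},"required":["targets"]}

```bash
mkdir -p pics; cat > h.py <<'E'
import numpy as np, cv2
from cell import ctrl, vision, order, regions_of, tip_of
def ray(cam,uv):
    c=vision.get_calibration(cam); T=np.array(c["world_to_cam"])
    K=np.array([[c["fx"],0,c["cx"]],[0,c["fy"],c["cy"]],[0,0,1.]])
    d=c.get("distortion",c.get("dist"))
    p=cv2.undistortPoints(np.array([[uv]],float),K,None if d is None else np.array(d,float))[0,0]
    R=T[:3,:3]; return -R.T@T[:3,3], R.T@np.array([p[0],-p[1],-1.])
def atz(cam,uv,z):
    o,d=ray(cam,uv); return o+d*(z-o[2])/d[2]
def proj(cam,P):
    c=vision.get_calibration(cam); T=np.array(c["world_to_cam"]); q=T[:3,:3]@np.array(P)+T[:3,3]
    return c["cx"]+c["fx"]*q[0]/-q[2], c["cy"]+c["fy"]*-q[1]/-q[2]
def tri(uv1,uv2):
    o1,d1=ray("top",uv1);o2,d2=ray("side",uv2)
    s=np.linalg.lstsq(np.c_[d1,-d2],o2-o1,rcond=None)[0]
    a,b=o1+d1*s[0],o2+d2*s[1]; return (a+b)/2,np.linalg.norm(a-b)
def save(cam,n,crop=None,f=1):
    im=vision.grab_frame(cam)[:,:,::-1]
    if crop: l,t,r,b=crop; im=im[t:b,l:r]
    cv2.imwrite(f"pics/{n}.png",cv2.resize(im,None,fx=f,fy=f,interpolation=cv2.INTER_CUBIC))
E
python3 - <<'E'
from h import *
np.set_printoptions(precision=4,suppress=True)
save("top","top0");save("side","side0")
print({k:v for k,v in vision.get_calibration("top").items() if k!="world_to_cam"})
Z=dict(motor_mid=.04,impeller_mid=.029,coupler_mid=.027,stand=0,guard_bar=.09,oblong_tray=0,round_tray=0,mat=0)
for n,z in Z.items():
    for cam in("top","side"):
        for r in tip_of(cam,n)[:5]:
            print(n,cam,round(r["score"],2),np.round(r["uv"],1),atz(cam,r["uv"],z))
E
```

```text
{'fx': 381.6165980818489, 'fy': 381.6165980818489, 'cx': 280.48242340413674, 'cy': 209.29648382342972}
motor_mid top 0.58 [218.9 189.4] [0.6133 0.0985 0.04  ]
motor_mid side 0.98 [218.1 248.6] [0.6076 0.0896 0.04  ]
impeller_mid top 0.98 [415.1 208.1] [ 0.5712 -0.4128  0.029 ]
impeller_mid top 0.86 [335.8 171.5] [ 0.6663 -0.2056  0.029 ]
impeller_mid top 0.82 [415.  167.1] [ 0.6807 -0.4164  0.029 ]
impeller_mid top 0.74 [418.4 248.5] [ 0.466  -0.4177  0.029 ]
impeller_mid top 0.67 [378.4 214.1] [ 0.5545 -0.3159  0.029 ]
impeller_mid side 0.71 [372.2 167.2] [ 0.4632 -0.4263  0.029 ]
impeller_mid side 0.64 [327.8 173. ] [ 0.5539 -0.3243  0.029 ]
impeller_mid side 0.59 [311.6 142.6] [ 0.6741 -0.4248  0.029 ]
impeller_mid side 0.57 [342.1 152.6] [ 0.5706 -0.4363  0.029 ]
impeller_mid side 0.56 [276.6 176.6] [ 0.6629 -0.222   0.029 ]
coupler_mid top 0.91 [301.7 217. ] [ 0.5452 -0.1159  0.027 ]
coupler_mid top 0.22 [133.4 203.5] [0.5762 0.3195 0.027 ]
coupler_mid side 0.78 [290.  210.4] [ 0.5533 -0.1315  0.027 ]
stand top 0.79 [220.3 193.6] [0.6088 0.1002 0.    ]
stand top 0.27 [135.1 203.8] [0.579  0.3248 0.    ]
stand side 0.84 [216.5 259.5] [0.6133 0.094  0.    ]
guard_bar top 0.68 [210.8 225.7] [0.5158 0.1085 0.09  ]
guard_bar side 0.69 [241.9 256. ] [0.5193 0.1051 0.09  ]
oblong_tray top 0.8 [306.1 212.8] [ 0.5593 -0.1297  0.    ]
oblong_tray side 0.88 [290.7 219.1] [ 0.548  -0.1287 -0.    ]
round_tray top 0.89 [373.1 213.3] [ 0.5597 -0.3098  0.    ]
round_tray side 0.75 [324.2 181.3] [ 0.5588 -0.3173 -0.    ]
mat top 0.57 [222.2 195. ] [0.6051 0.095  0.    ]
mat top 0.5 [378.7 212.6] [ 0.5617 -0.3249  0.    ]
mat side 0.86 [154.9 334.8] [0.5802 0.323  0.    ]
```

View pics/top0.png

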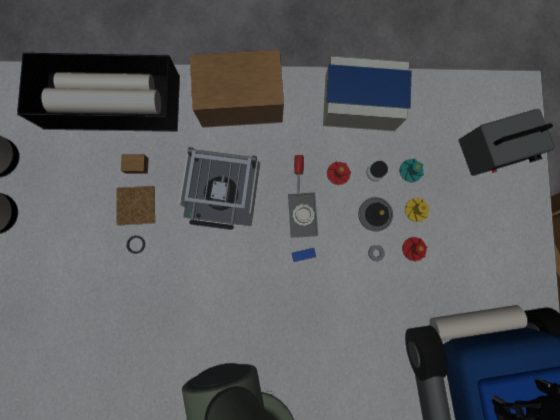

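View pics/side0.png

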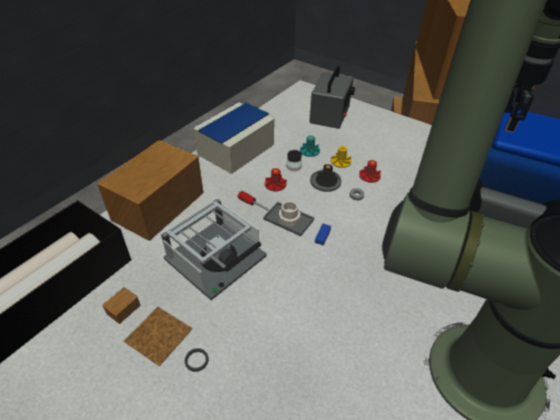

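The top view shows the stand at (220,190), the mat at (136,205), the oblong tray with the coupler at (303,215) and the round tray with a black impeller at (376,213). The impeller-shaped candidates in the top view are black (376,213), red (339,173), turquoise (412,170), yellow (417,209) and red (414,249). The black one in the round tray fits the description. I'll confirm it in a crop.

```bash
python3 - <<'E'
from h import *
np.set_printoptions(precision=4,suppress=True)
im=vision.grab_frame("top")[:,:,::-1]
a=cv2.resize(im[140:240,175:265],None,fx=4.4,fy=4.4,interpolation=cv2.INTER_CUBIC)
b=cv2.resize(im[150:250,320:400],None,fx=4.4,fy=4.4,interpolation=cv2.INTER_CUBIC)
cv2.imwrite("pics/crop1.png",np.hstack([a,b]))
vision.grab_frame("side")
for n,z in dict(stand=.012,oblong_tray=.01,round_tray=.01,mat=.004,coupler_mid=.03,motor_mid=.04,guard_bar=.09).items():
  for cam in("top","side"):
    for r in regions_of(cam,n)[:2]:
        m=r["mask"].astype(np.uint8); c=cv2.findContours(m,0,2)[0]; c=max(c,key=cv2.contourArea)
        P=np.array([atz(cam,p[0],z)[:2] for p in c],np.float32)
        q=cv2.minAreaRect(P*1000); print(n,cam,round(r["score"],2),r["bbox"],"rect mm",np.round(q[0]),np.round(q[1]),round(q[2],1))
for n,a,b in [("impeller",None,None)]:
    pass
g=lambda c,n:tip_of(c,n)[0]["uv"]
for n in("coupler_mid","motor_mid","guard_bar","stand","oblong_tray","round_tray"):
    print(n,*tri(g("top",n),g("side",n)))
print("impeller",*tri([378.4,214.1],[327.8,173]))
s=ctrl.get_state();print(s["tool_pos"],s["eef_rot"],s["width"],ctrl.hold_point_z,s["time"])
E
```

```text
stand top 0.96 [178.2, 148.6, 261.9, 228.4] rect mm [619. 104.] [200. 203.] 83.3
stand side 0.89 [158.8, 198.3, 266.2, 299.9] rect mm [645.  67.] [231. 245.] 82.5
oblong_tray top 0.68 [291.2, 191.8, 320.7, 238.4] rect mm [ 553. -121.] [120.  75.] 4.2
round_tray top 0.56 [359.5, 197.2, 392.9, 231.2] rect mm [ 557. -314.] [87. 90.] 44.8
round_tray side 0.5 [309.1, 171.3, 341.6, 192.3] rect mm [ 554. -309.] [91. 92.] 18.6
mat top 0.66 [113.0, 185.9, 156.4, 226.3] rect mm [575. 323.] [100. 100.] 3.3
mat side 0.95 [122.8, 306.5, 188.7, 363.6] rect mm [573. 319.] [102. 103.] 3.2
coupler_mid top 0.59 [293.6, 206.4, 315.3, 226.0] rect mm [ 550. -118.] [52. 55.] 0.5
coupler_mid side 0.87 [276.1, 199.8, 302.5, 226.2] rect mm [ 549. -120.] [57. 90.] 36.7
motor_mid side 0.58 [205.5, 237.7, 234.1, 265.5] rect mm [578.  91.] [48. 41.] 83.9
guard_bar top 0.75 [182.5, 149.9, 250.6, 231.5] rect mm [603.  98.] [149. 182.] 82.8
guard_bar side 0.74 [167.4, 203.6, 261.4, 269.9] rect mm [604.  93.] [152. 187.] 82.4
coupler_mid [ 0.5515 -0.12    0.0391] 0.00192932880905969
motor_mid [0.6073 0.1    0.051 ] 0.005910184286256313
guard_bar [ 0.6005  0.2142 -0.1544] 0.171728149661033
stand [0.6035 0.0968 0.0118] 0.015274759842831043
oblong_tray [ 0.5497 -0.1247  0.005 ] 0.003195462290423625
round_tray [ 0.5619 -0.3186 -0.003 ] 0.006725002891871744
impeller [ 0.5517 -0.3149  0.0362] 0.004477480166589083
[ 0.187  -0.5173  0.2313] [ 0.985   0.1725 -0.      0.    ] 0.9968597082507052 -0.0187 2.3
```

View pics/crop1.png

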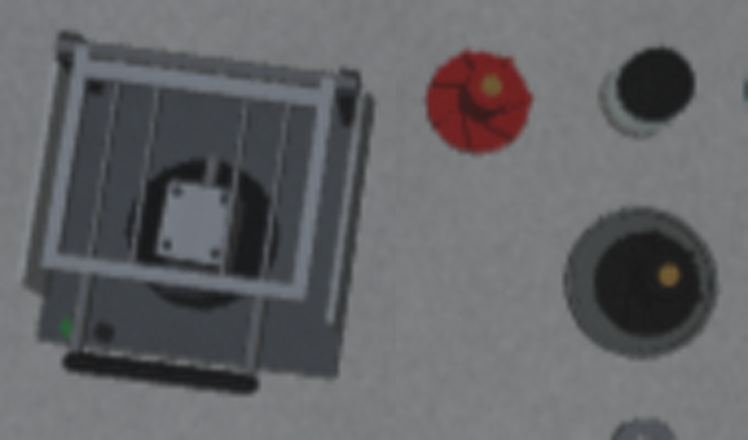

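The crop confirms it: the impeller in the round tray (376,213) is black with a brass centre, while its neighbour (339,173) is red. I'll start by turning the tool to pinch the bar and moving towards it.

>>> {"name": "play_rows", "arguments": {"targets": [[[0,0,0,-0.14],[0,0,0,-0.14],[0,0,0,-0.14],[0,0,0,-0.14],[0,0,0,-0.14]]], "hand": 0}}

```text
time: 2.8
tool_pos: [0.187, -0.5173, 0.2313]
eef_rot: [0.865, 0.502, 0.0, -0.0]
wrist_force: [0.2, -0.2, -0.1]
width: 1.003
grip_force: 0.0
```

>>> {"name": "play_rows", "arguments": {"targets": [[[0,0,0,-0.14],[0,0,0,-0.14],[0,0,0,-0.12],[0,0,0,0]]]}}

```text
time: 3.2
tool_pos: [0.187, -0.5173, 0.2313]
eef_rot: [0.75, 0.662, -0.0, -0.0]
wrist_force: [-0.2, 0.1, 0.6]
width: 1.001
grip_force: 0.0
```

```bash
cat >> h.py <<'E'
def d(x,y,z,yaw=None):
    """remaining shift in tool axes (cm) and turn to reach tcp target; yaw=angle of tool x in world (deg)"""
    from scipy.spatial.transform import Rotation as R
    s=ctrl.get_state(); r=R.from_quat(s["eef_rot"]); m=r.as_matrix()
    cy=np.degrees(np.arctan2(m[1,0],m[0,0]))
    e=np.array([x,y,z])-s["tool_pos"]
    turn=None if yaw is None else -np.radians((yaw-cy+180)%360-180)
    print("t",round(s["time"],2),"tcp",np.round(s["tool_pos"],4),"yaw",round(cy,1),"w",round(s["width"],3),"F",np.round(s["wrist_force"],1),"j6",round(s["joint_pos"][5],2))
    print("  tool cm",np.round(m.T@e*100,2),"turn",turn)
    if yaw is not None:
        a=np.radians(yaw);M=np.array([[np.cos(a),np.sin(a),0],[np.sin(a),-np.cos(a),0],[0,0,-1]])
        print("  after turn, cm",np.round(M.T@e*100,2))
E
python3 -c "
from h import *
d(.519,.106,.231,82.9)"
```

```text
t 3.2 tcp [ 0.187  -0.5173  0.2313] yaw 82.9 w 1.001 F [-0.2  0.1  0.6] j6 0.34
  tool cm [6.596e+01 2.523e+01 3.000e-02] turn -0.0002910175137122455
  after turn, cm [6.595e+01 2.524e+01 3.000e-02]
```

>>> {"name": "play_rows", "arguments": {"targets": [[[4.1,1.6,0,0],[4.1,1.6,0,0],[4.1,1.6,0,0],[4.1,1.6,0,0],[4.1,1.6,0,0]]]}}

```text
time: 3.7
tool_pos: [0.2922, -0.3223, 0.2314]
eef_rot: [0.751, 0.661, 0.0, 0.0]
wrist_force: [1.3, -0.3, 1.2]
width: 0.999
grip_force: 0.0
```

>>> {"name": "play_rows", "arguments": {"targets": [[[4.1,1.6,0,0],[4.1,1.6,0,0],[4.1,1.6,0,0],[4.1,1.6,0,0],[4.1,1.6,0,0]]]}}

```text
time: 4.2
tool_pos: [0.3971, -0.1286, 0.2316]
eef_rot: [0.751, 0.661, 0.0, 0.0]
wrist_force: [1.4, -0.8, -0.5]
width: 1.002
grip_force: 0.0
```

>>> {"name": "play_rows", "arguments": {"targets": [[[4.1,1.6,0,0],[4.1,1.6,0,0],[4.1,1.6,0,0],[4.1,1.6,0,0],[4.1,1.6,0,0]]]}}

```text
time: 4.7
tool_pos: [0.5019, 0.0652, 0.2315]
eef_rot: [0.75, 0.661, 0.0, 0.0]
wrist_force: [1.7, -0.7, -0.2]
width: 1.003
grip_force: 0.0
```

>>> {"name": "play_rows", "arguments": {"targets": [[[4.4,1.2,0,0],[0,0,0,0],[0,0,0,0]]]}}

```text
time: 5.0
tool_pos: [0.5183, 0.1063, 0.2309]
eef_rot: [0.749, 0.662, -0.0, -0.0]
wrist_force: [0.1, -0.2, -0.1]
width: 1.003
grip_force: 0.0
```

```bash
python3 -c "
from h import *
d(.519,.106,.071,82.9)"
```

```text
t 5.0 tcp [0.5183 0.1063 0.2309] yaw 82.9 w 1.003 F [ 0.1 -0.2 -0.1] j6 1.76
  tool cm [-1.000e-02  8.000e-02  1.599e+01] turn 0.00031689952739128894
  after turn, cm [-0.02  0.07 15.99]
```

>>> {"name": "play_rows", "arguments": {"targets": [[[0,0,2,0],[0,0,3,0],[0,0,3,0],[0,0,0,0],[0,0,0,0]]], "hand": 0.53}}

```text
time: 5.5
tool_pos: [0.518, 0.1044, 0.1517]
eef_rot: [0.75, 0.661, -0.001, -0.0]
wrist_force: [1.0, 0.7, 1.5]
width: 0.467
grip_force: 0.0
```

```bash
python3 - <<'E'
from h import *
save("top","top1",(165,130,275,240),5)
d(.519,.106,.069,82.9)
r=tip_of("top","guard_bar")[:1];print([(x["score"],atz("top",x["uv"],.09)) for x in r])
E
```

```text
t 5.55 tcp [0.519  0.1047 0.1526] yaw 82.8 w 0.47 F [ 0.  -0.2  0. ] j6 1.76
  tool cm [ 0.13 -0.03  8.36] turn -0.002051416528718725
  after turn, cm [ 0.13 -0.02  8.36]
[(0.65, array([0.51796451, 0.10763016, 0.09      ]))]
```

View pics/top1.png

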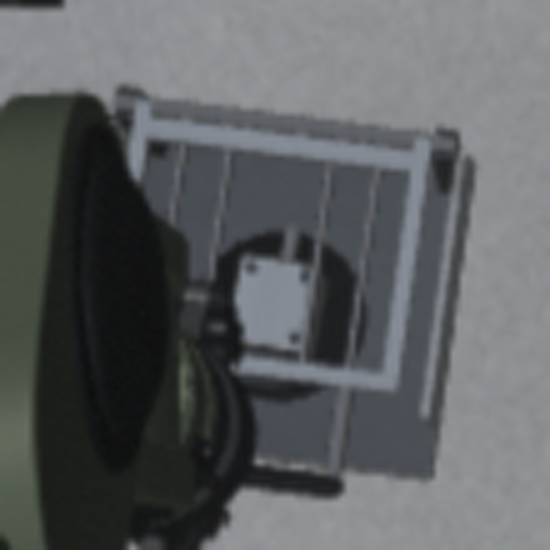

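The gripper is above the bar and hides its left half; the right end of the bar shows at crop (335,487). Descending to pinch it.

>>> {"name": "play_rows", "arguments": {"targets": [[[0,0,2,0],[0,0,2,0],[0,0,2,0],[0,0,2.3,0],[0,0,0,0]]]}}

```text
time: 6.1
tool_pos: [0.5176, 0.1052, 0.0674]
eef_rot: [0.75, 0.662, -0.001, -0.001]
wrist_force: [-0.4, 1.2, 0.1]
width: 0.472
grip_force: 0.0
```

>>> {"name": "play_rows", "arguments": {"targets": [[[0,0,0,0],[0,0,0,0],[0,0,0,0],[0,0,0,0],[0,0,0,0]]], "hand": 1, "newtons": 30}}

```text
time: 6.6
tool_pos: [0.5195, 0.1056, 0.0701]
eef_rot: [0.75, 0.662, 0.001, 0.001]
wrist_force: [-1.9, 0.5, 7.1]
width: 0.128
grip_force: 29.5
```

>>> {"name": "play_rows", "arguments": {"targets": [[[0,0.1,-1.87,0],[0,0.3,-1.85,0],[0,0.5,-1.8,0],[0,0.7,-1.74,0],[0,0.86,-1.66,0]]]}}

```text
time: 7.1
tool_pos: [0.5413, 0.1029, 0.1581]
eef_rot: [0.749, 0.662, -0.001, -0.001]
wrist_force: [-1.0, 0.9, -3.9]
width: 0.127
grip_force: 29.3
```

>>> {"name": "play_rows", "arguments": {"targets": [[[0,1.04,-1.56,0],[0,1.2,-1.44,0],[0,1.34,-1.3,0],[0,1.49,-1.15,0],[0,1.59,-0.98,0]]]}}

```text
time: 7.6
tool_pos: [0.6043, 0.0954, 0.2248]
eef_rot: [0.749, 0.662, -0.002, -0.003]
wrist_force: [-17.3, 2.5, 20.2]
width: 0.125
grip_force: 30.9
```

>>> {"name": "play_rows", "arguments": {"targets": [[[0,1.69,-0.81,0],[0,1.77,-0.62,0],[0,1.82,-0.43,0],[0,1.86,-0.23,0],[0,0.8,0,0]]]}}

```text
time: 8.1
tool_pos: [0.6897, 0.085, 0.2464]
eef_rot: [0.749, 0.662, 0.002, 0.001]
wrist_force: [-3.2, 2.7, 12.2]
width: 0.126
grip_force: 32.0
```

>>> {"name": "play_rows", "arguments": {"targets": [[[0,0,0,0],[0,0,0,0],[0,0,0,0]]]}}

```text
time: 8.4
tool_pos: [0.6901, 0.085, 0.2463]
eef_rot: [0.749, 0.662, 0.003, 0.002]
wrist_force: [2.0, 2.0, 7.7]
width: 0.121
grip_force: 31.7
```

```bash
python3 - <<'E'
from h import *
d(.519,.106,.069,82.9)
save("side","side1",(150,130,290,310),3.3)
E
```

```text
t 8.4 tcp [0.6901 0.085  0.2463] yaw 82.9 w 0.121 F [2.  2.  7.7] j6 1.71
  tool cm [ -0.06 -17.36  17.6 ] turn 0.00037712445610944216
  after turn, cm [ -0.03 -17.23  17.73]
```

View pics/side1.png

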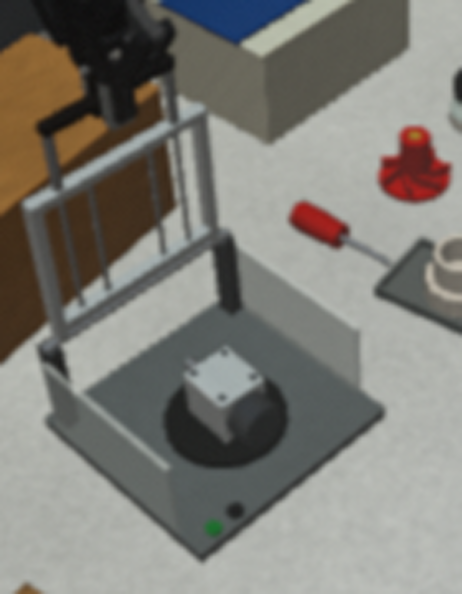

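The guard is upright with the bar in the fingers, and the motor stands on the platen with its can towards the front. I'll release, lift and clear the view.

>>> {"name": "play_rows", "arguments": {"targets": [[[0,0,0,0],[0,0,0,0],[0,0,0,0],[0,0,-2,0],[0,0,-4,0]]], "hand": 0.5}}

```text
time: 8.95
tool_pos: [0.6857, 0.0843, 0.2991]
eef_rot: [0.75, 0.662, -0.003, -0.003]
wrist_force: [0.4, 0.6, 0.0]
width: 0.502
grip_force: 0.0
```

>>> {"name": "play_rows", "arguments": {"targets": [[[3.9,-3.3,0,0],[3.9,-3.3,0,0],[3.9,-3.3,0,0],[3.9,-3.3,0,0],[3.9,-3.3,0,0]]], "hand": 0}}

```text
time: 9.45
tool_pos: [0.5497, 0.295, 0.3025]
eef_rot: [0.75, 0.662, -0.0, -0.0]
wrist_force: [0.3, 1.6, 0.1]
width: 1.002
grip_force: 0.0
```

>>> {"name": "play_rows", "arguments": {"targets": [[[0,0,0,-0.14],[0,0,0,-0.14],[0,0,0,-0.14],[0,0,0,-0.14],[0,0,0,-0.14]]]}}

```text
time: 9.95
tool_pos: [0.5509, 0.2937, 0.3024]
eef_rot: [0.475, 0.88, -0.0, -0.0]
wrist_force: [0.4, -0.0, -0.3]
width: 1.003
grip_force: 0.0
```

>>> {"name": "play_rows", "arguments": {"targets": [[[0,0,0,-0.14],[0,0,0,-0.14],[0,0,0,-0.14],[0,0,0,-0.14],[0,0,0,-0.14]]]}}

```text
time: 10.45
tool_pos: [0.551, 0.2936, 0.3023]
eef_rot: [0.144, 0.99, -0.0, -0.0]
wrist_force: [0.1, 0.5, -0.7]
width: 0.998
grip_force: 0.0
```

```bash
python3 - <<'E'
from h import *
np.set_printoptions(precision=4,suppress=True)
save("top","top2",(170,110,270,240),4.5); vision.grab_frame("side")
S=np.array([.609,.0945]);a=np.radians(-7.1);X=np.array([np.cos(a),np.sin(a)])
print("expected platen px",proj("top",[*S,.02]),proj("side",[*S,.02]))
for cam in("top","side"):
  for n,z in(("motor_mid",.04),("stand",0)):
    for r in tip_of(cam,n)[:2]: print(n,cam,round(r["score"],2),r["uv"],atz(cam,r["uv"],z))
d(.609,.0945,.12,172.9)
E
```

```text
expected platen px (np.float64(221.43878079855378), np.float64(192.32751669652274)) (np.float64(217.00028768700508), np.float64(255.09813599347322))
motor_mid top 0.86 [218.7, 189.9] [0.612 0.099 0.04 ]
stand top 0.83 [220.1, 193.7] [0.6085 0.1007 0.    ]
stand top 0.6 [206.7, 134.0] [0.7727 0.1413 0.    ]
motor_mid side 0.93 [216.7, 250.2] [0.6069 0.0953 0.04  ]
t 10.75 tcp [0.5511 0.2937 0.3026] yaw 163.0 w 0.997 F [ 1.3 -0.2  1.1] j6 0.67
  tool cm [-11.37 -17.35  18.26] turn -0.172904120557212
  after turn, cm [ -8.21 -19.05  18.26]
```

View pics/top2.png

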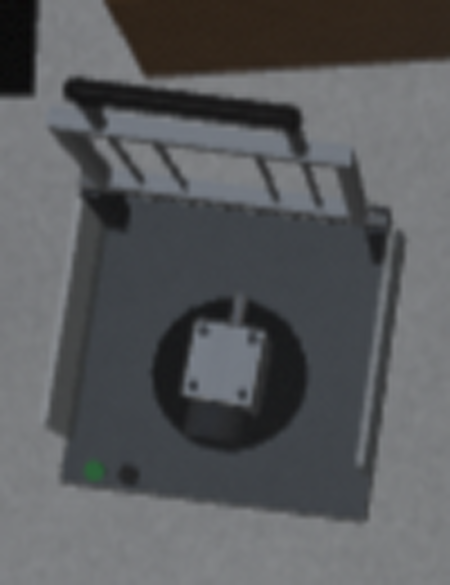

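Platen centre shows at crop (229,374), about 1 px from the position I predicted, and the motor at (225,362) is aligned with the stand. Now to grasp the motor.

>>> {"name": "play_rows", "arguments": {"targets": [[[0,0,0,-0.09],[0,0,0,-0.08],[-2,-4,0,0],[-2,-4,0,0],[-2,-4,0,0]]]}}

```text
time: 11.25
tool_pos: [0.596, 0.1663, 0.3028]
eef_rot: [0.062, 0.998, 0.0, 0.0]
wrist_force: [0.2, 0.3, 0.2]
width: 1.004
grip_force: 0.0
```

>>> {"name": "play_rows", "arguments": {"targets": [[[-2.3,-4,0,0],[0,-2.9,0,0],[0,0,3,0],[0,0,4,0],[0,0,4,0]]]}}

```text
time: 11.75
tool_pos: [0.6105, 0.0953, 0.1921]
eef_rot: [0.064, 0.998, 0.0, 0.001]
wrist_force: [0.3, -0.4, -0.2]
width: 1.001
grip_force: 0.0
```

>>> {"name": "play_rows", "arguments": {"targets": [[[0,0,4,0],[0,0,2,0],[0,0,0,0]]]}}

```text
time: 12.05
tool_pos: [0.6072, 0.0957, 0.1291]
eef_rot: [0.063, 0.998, -0.0, -0.003]
wrist_force: [0.1, -0.4, 0.6]
width: 1.002
grip_force: 0.0
```

```bash
python3 - <<'E'
from h import *
d(.610,.096,.034,172.9)
E
```

```text
t 12.05 tcp [0.6072 0.0957 0.1291] yaw 172.8 w 1.002 F [ 0.1 -0.4  0.6] j6 0.16
  tool cm [-0.34  0.07  9.5 ] turn -0.0021832790029857364
  after turn, cm [-0.27  0.06  9.51]
```

>>> {"name": "play_rows", "arguments": {"targets": [[[-0.2,0,2.5,0],[0,0,3,0],[0,0,2.5,0],[0,0,1.5,0],[0,0,0,0]]]}}

```text
time: 12.55
tool_pos: [0.6113, 0.0956, 0.037]
eef_rot: [0.063, 0.998, -0.0, -0.001]
wrist_force: [0.7, 0.5, 0.8]
width: 1.003
grip_force: 0.0
```

>>> {"name": "play_rows", "arguments": {"targets": [[[0,0,0,0],[0,0,0,0],[0,0,0,0],[0,0,0,0],[0,0,0,0]]], "hand": 1, "newtons": 50}}

```text
time: 13.05
tool_pos: [0.6135, 0.0952, 0.0396]
eef_rot: [0.063, 0.998, -0.0, 0.002]
wrist_force: [-1.1, -1.3, 7.1]
width: 0.458
grip_force: 52.3
```

```bash
python3 - <<'E'
from h import *
d(.610,.096,.034,172.9)
d(.574,.321,.16,180)
E
```

```text
t 13.05 tcp [0.6135 0.0952 0.0396] yaw 172.8 w 0.458 F [-1.1 -1.3  7.1] j6 0.16
  tool cm [0.36 0.03 0.56] turn -0.0011644352759592287
  after turn, cm [0.36 0.03 0.56]
t 13.05 tcp [0.6135 0.0952 0.0396] yaw 172.8 w 0.458 F [-1.1 -1.3  7.1] j6 0.16
  tool cm [  6.7   21.9  -12.08] turn -0.12508281216755654
  after turn, cm [  3.95  22.58 -12.04]
```

The width fits the gearbox, but the pads sit high on it. Regrasping 10 mm lower.

>>> {"name": "play_rows", "arguments": {"targets": [[[0,0,0,0],[0,0,0,0],[0,0,0,0],[0,0,0.9,0],[0,0,0,0]]], "hand": 0.2}}

```text
time: 13.55
tool_pos: [0.6108, 0.0956, 0.0271]
eef_rot: [0.062, 0.998, -0.0, -0.001]
wrist_force: [-0.7, 0.1, -0.6]
width: 0.803
grip_force: 0.0
```

>>> {"name": "play_rows", "arguments": {"targets": [[[0,0,0,0],[0,0,0,0],[0,0,0,0],[0,0,0,0],[0,0,0,0]]], "hand": 1, "newtons": 60}}

```text
time: 14.05
tool_pos: [0.6121, 0.0956, 0.0287]
eef_rot: [0.062, 0.998, -0.0, 0.0]
wrist_force: [0.5, -0.0, -0.4]
width: 0.462
grip_force: 61.6
```

>>> {"name": "play_rows", "arguments": {"targets": [[[0,0,-1,0],[0,0,-2,0],[0,0,0,0]]]}}

```text
time: 14.35
tool_pos: [0.6137, 0.0958, 0.0612]
eef_rot: [0.062, 0.998, 0.0, 0.002]
wrist_force: [0.7, 0.4, -3.3]
width: 0.457
grip_force: 61.3
```

```bash
python3 - <<'E'
from h import *
d(.574,.321,.16,180)
save("side","side2",(160,150,300,310),3.5)
E
```

```text
t 14.35 tcp [0.6137 0.0958 0.0612] yaw 172.9 w 0.457 F [ 0.7  0.4 -3.3] j6 0.16
  tool cm [ 6.71 21.86 -9.89] turn -0.12470951757731219
  after turn, cm [ 3.97 22.52 -9.88]
```

View pics/side2.png

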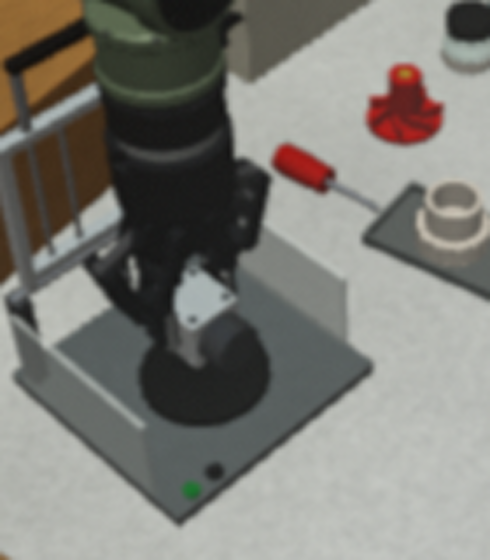

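The motor is held level at crop (205,295). Taking it to the mat.

>>> {"name": "play_rows", "arguments": {"targets": [[[0,0,-3,0],[0,0,-3.5,0],[0,0,-3.5,0],[1,3,0,0],[1.2,3.8,0,0]]]}}

```text
time: 14.9
tool_pos: [0.5996, 0.1651, 0.1595]
eef_rot: [0.064, 0.998, 0.0, 0.001]
wrist_force: [-0.3, 0.7, -4.6]
width: 0.457
grip_force: 61.8
```

>>> {"name": "play_rows", "arguments": {"targets": [[[1.2,3.8,0,0],[1.2,3.8,0,0],[1.2,3.8,0,0],[0.9,3.7,0,0],[0,0,0,0]]]}}

```text
time: 15.4
tool_pos: [0.5708, 0.3261, 0.1574]
eef_rot: [0.059, 0.998, 0.001, -0.001]
wrist_force: [0.2, -1.1, -3.8]
width: 0.457
grip_force: 62.0
```

>>> {"name": "play_rows", "arguments": {"targets": [[[0,0,3,0],[0,0,3,0],[0,0,3,0],[0,0,2,0],[0,0,0,0]]]}}

```text
time: 15.9
tool_pos: [0.5694, 0.3193, 0.0441]
eef_rot: [0.063, 0.998, -0.002, -0.004]
wrist_force: [-0.3, -0.2, -4.4]
width: 0.458
grip_force: 61.9
```

```bash
python3 - <<'E'
from h import *
d(.574,.321,.013,172.9)
E
```

```text
t 15.9 tcp [0.5694 0.3193 0.0441] yaw 172.8 w 0.458 F [-0.3 -0.2 -4.4] j6 0.52
  tool cm [-0.46  0.24  3.11] turn -0.0013279759768656204
  after turn, cm [-0.44  0.23  3.11]
```

>>> {"name": "play_rows", "arguments": {"targets": [[[0,0,1.5,0],[0,0,1,0],[0,0,0.5,0],[0,0,0,0],[0,0,0,0]]]}}

```text
time: 16.4
tool_pos: [0.5731, 0.3214, 0.0192]
eef_rot: [0.062, 0.998, 0.0, 0.0]
wrist_force: [0.4, -0.4, -3.9]
width: 0.458
grip_force: 62.2
```

```bash
python3 - <<'E'
from h import *
d(.574,.321,.013,172.9)
E
```

```text
t 16.4 tcp [0.5731 0.3214 0.0192] yaw 172.9 w 0.458 F [ 0.4 -0.4 -3.9] j6 0.52
  tool cm [-0.1  -0.03  0.62] turn -0.0008270076883177256
  after turn, cm [-0.1  -0.03  0.62]
```

>>> {"name": "play_rows", "arguments": {"targets": [[[0,0,0.3,0],[0,0,0.3,0],[0,0,0,0],[0,0,0,0]]]}}

```text
time: 16.8
tool_pos: [0.5728, 0.3213, 0.0127]
eef_rot: [0.062, 0.998, 0.0, 0.0]
wrist_force: [-0.6, 0.4, -2.7]
width: 0.459
grip_force: 62.2
```

>>> {"name": "play_rows", "arguments": {"targets": [[[0,0,0,0],[0,0,0,0],[0,0,0,0],[0,0,0,0],[0,0,-1,0]]], "hand": 0}}

```text
time: 17.3
tool_pos: [0.5717, 0.3208, 0.0218]
eef_rot: [0.062, 0.998, -0.001, -0.001]
wrist_force: [-1.1, 0.1, 0.5]
width: 0.998
grip_force: 0.0
```

>>> {"name": "play_rows", "arguments": {"targets": [[[0,0,-3,0],[0,0,-4,0],[0,0,-4,0],[0,0,-4,0],[0,0,-4,0]]]}}

```text
time: 17.8
tool_pos: [0.5726, 0.3213, 0.2154]
eef_rot: [0.062, 0.998, 0.0, 0.0]
wrist_force: [-0.0, 0.1, -0.4]
width: 0.999
grip_force: 0.0
```

```bash
python3 - <<'E'
from h import *
np.set_printoptions(precision=4,suppress=True)
d(.557,-.314,.16,160)
vision.grab_frame("top");vision.grab_frame("side")
for n,z in(("impeller_mid",.029),("round_tray",.01),("motor_mid",.024)):
  for cam in("top","side"):
    for r in regions_of(cam,n)[:6]:
      P=atz(cam,[(r["bbox"][0]+r["bbox"][2])/2,(r["bbox"][1]+r["bbox"][3])/2],z);print(n,cam,round(r["score"],2),np.round(r["bbox"]),P)
# fit tray circle & brass dot by colour
im=vision.grab_frame("top"); h=cv2.cvtColor(im,cv2.COLOR_RGB2HSV)[195:233,358:395]
m=(h[...,1]>110)&(h[...,2]>60); v,u=np.nonzero(m); uv=[u.mean()+358,v.mean()+195]; print("brass",len(u),uv,atz("top",uv,.054))
E
```

```text
t 17.8 tcp [0.5726 0.3213 0.2154] yaw 172.9 w 0.999 F [-0.   0.1 -0.4] j6 0.52
  tool cm [ -6.35 -63.23   5.51] turn 0.2242846103932405
  after turn, cm [-20.26 -60.23   5.54]
impeller_mid top 0.94 [403. 156. 425. 185.] [ 0.6719 -0.413   0.029 ]
impeller_mid top 0.87 [404. 238. 428. 259.] [ 0.4662 -0.4106  0.029 ]
impeller_mid top 0.84 [324. 161. 350. 186.] [ 0.6619 -0.2093  0.029 ]
impeller_mid top 0.62 [404. 200. 431. 223.] [ 0.5624 -0.4178  0.029 ]
impeller_mid top 0.58 [363. 206. 391. 228.] [ 0.5476 -0.3124  0.029 ]
impeller_mid side 0.87 [302. 138. 321. 156.] [ 0.6616 -0.4049  0.029 ]
impeller_mid side 0.7 [320. 167. 336. 187.] [ 0.5435 -0.3084  0.029 ]
impeller_mid side 0.67 [358. 159. 381. 184.] [ 0.4608 -0.4031  0.029 ]
impeller_mid side 0.55 [265. 168. 283. 191.] [ 0.6603 -0.2075  0.029 ]
impeller_mid side 0.52 [334. 146. 353. 170.] [ 0.5532 -0.4125  0.029 ]
round_tray top 0.75 [358. 194. 392. 231.] [ 0.5601 -0.3126  0.01  ]
round_tray side 0.58 [307. 170. 341. 193.] [ 0.5536 -0.3056  0.01  ]
motor_mid top 0.91 [117. 189. 142. 223.] [0.5691 0.3304 0.024 ]
brass 16 [np.float64(381.5), np.float64(212.0)] [ 0.5572 -0.3169  0.054 ]
```

The motor is on the mat. Impeller pose is (0.555, -0.316), and the network, the brass dot and the crop agree. Moving to it at the same yaw, clear of the raised guard.

>>> {"name": "play_rows", "arguments": {"targets": [[[1.2,-4.2,0,0],[1.2,-4.2,0,0],[1.2,-4.2,0,0],[1.2,-4.2,0,0],[1.2,-4.2,0,0]]]}}

```text
time: 18.75
tool_pos: [0.4856, 0.119, 0.2118]
eef_rot: [0.062, 0.998, -0.0, -0.001]
wrist_force: [0.9, -0.6, 0.7]
width: 0.998
grip_force: 0.0
```

>>> {"name": "play_rows", "arguments": {"targets": [[[0,-4.2,0,0],[0,-4.2,0,0],[0,-4.2,0,0],[0,-4.2,0,0],[0,-4.2,0,0]]]}}

```text
time: 19.25
tool_pos: [0.46, -0.0894, 0.212]
eef_rot: [0.062, 0.998, 0.0, -0.001]
wrist_force: [0.4, 0.1, 0.1]
width: 0.999
grip_force: 0.0
```

>>> {"name": "play_rows", "arguments": {"targets": [[[-2.4,-4.2,0,0],[-2.4,-4.2,0,0],[-2.4,-4.2,0,0],[-2.4,-4.2,0,0],[-2.4,-4.2,0,0]]]}}

```text
time: 19.75
tool_pos: [0.5538, -0.313, 0.2115]
eef_rot: [0.063, 0.998, 0.001, -0.001]
wrist_force: [0.7, 0.2, -0.3]
width: 0.998
grip_force: 0.0
```

>>> {"name": "play_rows", "arguments": {"targets": [[[0,0,3,0],[0,0,3,0],[0,0,3,0],[0,0,0,0],[0,0,0,0]]], "hand": 0.15}}

```text
time: 20.25
tool_pos: [0.5533, -0.3108, 0.1221]
eef_rot: [0.062, 0.998, 0.001, -0.001]
wrist_force: [0.3, -0.4, 0.4]
width: 0.848
grip_force: 0.0
```

```bash
python3 - <<'E'
from h import *
d(.555,-.316,.024,172.9)
E
```

```text
t 20.25 tcp [ 0.5533 -0.3108  0.1221] yaw 172.8 w 0.848 F [ 0.3 -0.4  0.4] j6 -0.5
  tool cm [-0.26 -0.5   9.81] turn -0.000877143458454546
  after turn, cm [-0.23 -0.49  9.81]
```

>>> {"name": "play_rows", "arguments": {"targets": [[[-0.2,-0.4,3,0],[0,0,3,0],[0,0,2.5,0],[0,0,1.2,0],[0,0,0,0]]]}}

```text
time: 20.75
tool_pos: [0.5552, -0.3152, 0.0255]
eef_rot: [0.062, 0.998, 0.0, -0.0]
wrist_force: [0.5, 0.1, 0.2]
width: 0.85
grip_force: 0.0
```

>>> {"name": "play_rows", "arguments": {"targets": [[[0,0,0,0],[0,0,0,0],[0,0,0,0],[0,0,0,0],[0,0,0,0]]], "hand": 1, "newtons": 30}}

```text
time: 21.25
tool_pos: [0.5563, -0.3164, 0.0274]
eef_rot: [0.062, 0.998, -0.001, 0.001]
wrist_force: [-1.0, -0.5, 6.4]
width: 0.312
grip_force: 29.5
```

```bash
python3 - <<'E'
from h import *
d(.555,-.316,.024,172.9)
save("side","side3",(250,90,400,220),4)
E
```

```text
t 21.25 tcp [ 0.5563 -0.3164  0.0274] yaw 172.8 w 0.312 F [-1.  -0.5  6.4] j6 -0.51
  tool cm [0.14 0.02 0.34] turn -0.0009308979428565907
  after turn, cm [0.14 0.02 0.34]
```

View pics/side3.png

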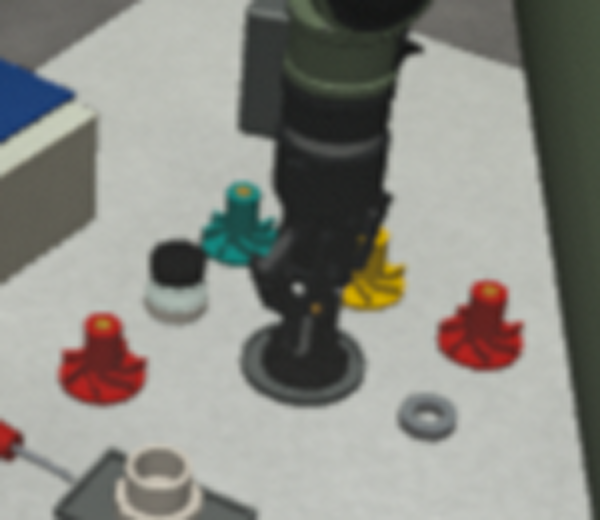

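The gripper holds the hub at crop (310,340), with the tray and its neighbours undisturbed. Lifting and carrying it to the platen.

>>> {"name": "play_rows", "arguments": {"targets": [[[0,0,-2,0],[0,0,-3,0],[0,0,-4,0],[0,0,-4.5,0],[0,0,0,0]]]}}

```text
time: 21.8
tool_pos: [0.5589, -0.3179, 0.1681]
eef_rot: [0.062, 0.998, -0.003, 0.005]
wrist_force: [1.1, -0.9, -0.6]
width: 0.316
grip_force: 29.8
```

>>> {"name": "play_rows", "arguments": {"targets": [[[0,3.5,0,0],[0,4.2,0,0],[0,4.2,0,0],[0,4.2,0,0],[0,4.2,0,0]]]}}

```text
time: 22.3
tool_pos: [0.5803, -0.1124, 0.1603]
eef_rot: [0.063, 0.998, 0.0, -0.0]
wrist_force: [0.7, 0.6, -1.3]
width: 0.318
grip_force: 29.9
```

>>> {"name": "play_rows", "arguments": {"targets": [[[0,4.2,0,0],[0,4.2,0,0],[0,4.2,0,0],[0,4.2,0,0],[0,3.5,0,0]]]}}

```text
time: 22.8
tool_pos: [0.6055, 0.0897, 0.1603]
eef_rot: [0.062, 0.998, 0.0, -0.0]
wrist_force: [0.2, -1.1, -1.5]
width: 0.316
grip_force: 29.9
```

>>> {"name": "play_rows", "arguments": {"targets": [[[0,0.8,0,0],[0,0,0,0],[0,0,0,0]]]}}

```text
time: 23.1
tool_pos: [0.6066, 0.0944, 0.1603]
eef_rot: [0.063, 0.998, -0.0, -0.0]
wrist_force: [-0.6, 0.6, -0.8]
width: 0.317
grip_force: 29.9
```

```bash
python3 - <<'E'
from h import *
d(.608,.095,.044,172.9)
E
```

```text
t 23.1 tcp [0.6066 0.0944 0.1603] yaw 172.8 w 0.317 F [-0.6  0.6 -0.8] j6 0.16
  tool cm [-0.14  0.08 11.63] turn -0.001414408193265654
  after turn, cm [-0.14  0.07 11.63]
```

>>> {"name": "play_rows", "arguments": {"targets": [[[-0.1,0,3,0],[0,0,3,0],[0,0,3,0],[0,0,1.5,0],[0,0,0,0]]]}}

```text
time: 23.6
tool_pos: [0.6056, 0.0931, 0.053]
eef_rot: [0.064, 0.998, -0.0, -0.003]
wrist_force: [-0.4, -0.1, -1.3]
width: 0.323
grip_force: 30.0
```

>>> {"name": "play_rows", "arguments": {"targets": [[[0,0,0.5,0],[0,0,0,0],[0,0,0,0]]]}}

```text
time: 23.9
tool_pos: [0.6088, 0.0948, 0.0518]
eef_rot: [0.063, 0.998, 0.0, 0.001]
wrist_force: [0.2, 0.7, -2.2]
width: 0.316
grip_force: 30.0
```

```bash
python3 - <<'E'
from h import *
d(.608,.095,.044,172.9)
E
```

```text
t 23.9 tcp [0.6088 0.0948 0.0518] yaw 172.8 w 0.316 F [ 0.2  0.7 -2.2] j6 0.16
  tool cm [0.08 0.01 0.78] turn -0.001441315801418792
  after turn, cm [0.08 0.01 0.78]
```

>>> {"name": "play_rows", "arguments": {"targets": [[[0,0,0.4,0],[0,0,0.3,0],[0,0,0,0],[0,0,0,0]]]}}

```text
time: 24.3
tool_pos: [0.6078, 0.0953, 0.0436]
eef_rot: [0.062, 0.998, -0.0, -0.0]
wrist_force: [0.3, -0.2, -1.6]
width: 0.318
grip_force: 29.9
```

```bash
python3 - <<'E'
from h import *
d(.608,.095,.044,172.9)
save("side","side4",(150,160,290,310),3.8)
E
```

```text
t 24.3 tcp [0.6078 0.0953 0.0436] yaw 172.9 w 0.318 F [ 0.3 -0.2 -1.6] j6 0.16
  tool cm [-0.02 -0.02 -0.04] turn -0.0006964372985805465
  after turn, cm [-0.02 -0.02 -0.04]
```

View pics/side4.png

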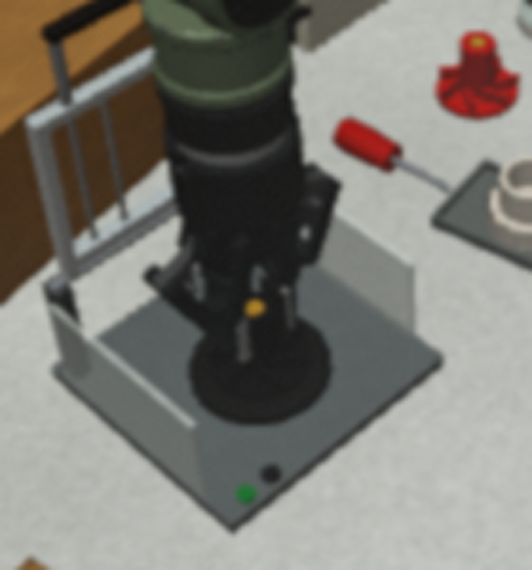

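The impeller is over the platen centre with its brass top at crop (254,307), just about touching. Down 1 mm, release and lift.

>>> {"name": "play_rows", "arguments": {"targets": [[[0,0,0.1,0],[0,0,0,0]]]}}

```text
time: 24.55
tool_pos: [0.6078, 0.0953, 0.0435]
eef_rot: [0.062, 0.998, 0.0, 0.0]
wrist_force: [-2.3, 0.3, 5.8]
width: 0.315
grip_force: 30.6
```

>>> {"name": "play_rows", "arguments": {"targets": [[[0,0,0,0],[0,0,0,0],[0,0,0,0],[0,0,0,0],[0,0,-1,0]]], "hand": 0.15}}

```text
time: 25.05
tool_pos: [0.6067, 0.0951, 0.0516]
eef_rot: [0.062, 0.998, -0.0, -0.001]
wrist_force: [-0.1, 0.1, 0.0]
width: 0.852
grip_force: 0.0
```

>>> {"name": "play_rows", "arguments": {"targets": [[[0,0,-3,0],[0,0,-4,0],[0,0,-4,0],[0,0,-4,0],[0,0,0,0]]]}}

```text
time: 25.55
tool_pos: [0.6117, 0.0954, 0.2101]
eef_rot: [0.062, 0.998, 0.001, 0.006]
wrist_force: [0.8, -0.0, 0.4]
width: 0.848
grip_force: 0.0
```

```bash
python3 - <<'E'
from h import *
d(.551,-.12,.16,172.9)
vision.grab_frame("side")
for r in tip_of("side","impeller_mid")[:6]: print(round(r["score"],2),r["uv"],atz("side",r["uv"],.045))
E
```

```text
t 25.55 tcp [0.6117 0.0954 0.2101] yaw 172.9 w 0.848 F [ 0.8 -0.   0.4] j6 0.16
  tool cm [  3.4  -22.13   4.93] turn -0.0007740520356912228
  after turn, cm [  3.36 -22.12   5.01]
0.91 [276.0, 177.5] [ 0.65052361 -0.20177204  0.045     ]
0.64 [343.3, 151.8] [ 0.56019719 -0.421602    0.045     ]
0.64 [370.1, 168.7] [ 0.45756165 -0.39619647  0.045     ]
0.58 [216.1, 248.6] [0.6081464 0.0954718 0.045    ]
0.52 [309.5, 141.6] [ 0.67060887 -0.40524501  0.045     ]
```

The side camera puts the impeller at (0.608, 0.095), centred on the platen. Coupler next, at (0.551, -0.119).

>>> {"name": "play_rows", "arguments": {"targets": [[[0.7,-4.2,0,0],[0.7,-4.5,0,0],[0.7,-4.5,0,0],[0.7,-4.5,0,0],[0.6,-4.4,0,0]]], "hand": 0.05}}

```text
time: 26.15
tool_pos: [0.5447, -0.1211, 0.2012]
eef_rot: [0.062, 0.998, 0.0, -0.001]
wrist_force: [1.1, 0.6, -0.4]
width: 0.949
grip_force: 0.0
```

>>> {"name": "play_rows", "arguments": {"targets": [[[0,0,3,0],[0,0,4,0],[0,0,4,0],[0,0,0,0],[0,0,0,0]]]}}

```text
time: 26.65
tool_pos: [0.5454, -0.1194, 0.0919]
eef_rot: [0.062, 0.998, 0.001, -0.002]
wrist_force: [0.5, -0.5, 1.3]
width: 0.949
grip_force: 0.0
```

```bash
python3 - <<'E'
from h import *
d(.551,-.119,.025,172.9)
E
```

```text
t 26.65 tcp [ 0.5454 -0.1194  0.0919] yaw 172.9 w 0.949 F [ 0.5 -0.5  1.3] j6 -0.22
  tool cm [-0.58  0.1   6.69] turn -0.0008511764784605208
  after turn, cm [-0.56  0.11  6.69]
```

>>> {"name": "play_rows", "arguments": {"targets": [[[-0.5,0.1,2,0],[0,0,2.5,0],[0,0,1.5,0],[0,0,0.6,0],[0,0,0,0]]]}}

```text
time: 27.15
tool_pos: [0.5525, -0.1196, 0.0276]
eef_rot: [0.062, 0.998, -0.0, 0.001]
wrist_force: [0.5, -0.7, -0.1]
width: 0.953
grip_force: 0.0
```

>>> {"name": "play_rows", "arguments": {"targets": [[[0,0,0,0],[0,0,0,0],[0,0,0,0],[0,0,0,0],[0,0,0,0]]], "hand": 1, "newtons": 30}}

```text
time: 27.65
tool_pos: [0.5526, -0.1199, 0.0281]
eef_rot: [0.062, 0.998, -0.0, 0.001]
wrist_force: [-0.4, -0.1, 5.7]
width: 0.506
grip_force: 30.0
```

```bash
python3 - <<'E'
from h import *
d(.551,-.119,.025,172.9)
save("side","side5",(230,130,370,260),4)
E
```

```text
t 27.65 tcp [ 0.5526 -0.1199  0.0281] yaw 172.9 w 0.506 F [-0.4 -0.1  5.7] j6 -0.22
  tool cm [0.17 0.07 0.31] turn -0.0007500557794985519
  after turn, cm [0.17 0.07 0.31]
```

View pics/side5.png

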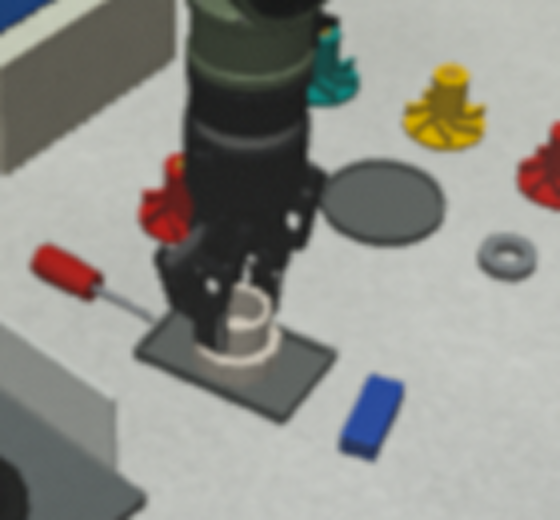

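The fingers hold the tube at crop (235,310), and the round tray is empty at (382,202). Lifting and carrying it over.

>>> {"name": "play_rows", "arguments": {"targets": [[[0,0,-2,0],[0,0,-3,0],[0,0,-3,0],[0,0,-2,0],[0,0,0,0]]]}}

```text
time: 28.2
tool_pos: [0.5541, -0.1203, 0.1302]
eef_rot: [0.062, 0.998, -0.001, 0.003]
wrist_force: [0.5, 0.3, -0.3]
width: 0.503
grip_force: 30.9
```

>>> {"name": "play_rows", "arguments": {"targets": [[[-0.6,-3.8,0,0],[-0.6,-3.8,0,0],[-0.6,-3.8,0,0],[-0.6,-3.8,0,0],[-0.6,-3.8,0,0]]]}}

```text
time: 28.7
tool_pos: [0.5571, -0.3129, 0.1253]
eef_rot: [0.062, 0.998, 0.0, -0.001]
wrist_force: [0.4, 0.2, -1.2]
width: 0.507
grip_force: 30.9
```

>>> {"name": "play_rows", "arguments": {"targets": [[[0,0,2,0],[0,0,2,0],[0,0,2,0],[0,0,0,0],[0,0,0,0]]]}}

```text
time: 29.2
tool_pos: [0.5572, -0.3113, 0.0658]
eef_rot: [0.062, 0.998, 0.001, -0.001]
wrist_force: [-0.3, 0.4, -0.5]
width: 0.504
grip_force: 30.9
```

```bash
python3 - <<'E'
from h import *
print(atz("side",[325.5,180.5],.008))
d(.557,-.313,.028,172.9)
E
```

```text
[ 0.55323368 -0.31401737  0.008     ]
t 29.2 tcp [ 0.5572 -0.3113  0.0658] yaw 172.8 w 0.504 F [-0.3  0.4 -0.5] j6 -0.5
  tool cm [-0.01 -0.18  3.78] turn -0.0008824713301278185
  after turn, cm [-0.   -0.17  3.78]
```

>>> {"name": "play_rows", "arguments": {"targets": [[[0.1,-0.2,1.5,0],[0,0,1.2,0],[0,0,0.6,0],[0,0,0.4,0],[0,0,0,0]]]}}

```text
time: 29.7
tool_pos: [0.5565, -0.3134, 0.0294]
eef_rot: [0.062, 0.998, 0.0, -0.0]
wrist_force: [-0.4, -0.2, -0.8]
width: 0.506
grip_force: 30.9
```

>>> {"name": "play_rows", "arguments": {"targets": [[[0,0,0,0],[0,0,0,0]]]}}

```text
time: 29.9
tool_pos: [0.557, -0.3139, 0.0303]
eef_rot: [0.062, 0.998, -0.0, 0.0]
wrist_force: [0.6, -0.8, 0.5]
width: 0.506
grip_force: 30.9
```

>>> {"name": "play_rows", "arguments": {"targets": [[[0,0,0.2,0],[0,0,0,0],[0,0,0,0]]]}}

```text
time: 30.2
tool_pos: [0.5571, -0.314, 0.0282]
eef_rot: [0.062, 0.998, -0.0, 0.001]
wrist_force: [0.8, 0.4, 2.1]
width: 0.506
grip_force: 31.2
```

>>> {"name": "play_rows", "arguments": {"targets": [[[0,0,0,0],[0,0,0,0],[0,0,0,0],[0,0,0,0],[0,0,-1,0]]], "hand": 0.05}}

```text
time: 30.7
tool_pos: [0.5555, -0.3129, 0.0366]
eef_rot: [0.062, 0.998, 0.001, -0.001]
wrist_force: [-0.4, -0.9, -0.4]
width: 0.947
grip_force: 0.0
```

>>> {"name": "play_rows", "arguments": {"targets": [[[0,0,-3,0],[0,0,-4,0],[0,0,-4.5,0],[0,0,-4.5,0],[0,0,0,0]]]}}

```text
time: 31.2
tool_pos: [0.5601, -0.3161, 0.2062]
eef_rot: [0.062, 0.998, -0.003, 0.006]
wrist_force: [0.6, -0.0, 0.0]
width: 0.953
grip_force: 0.0
```

>>> {"name": "play_rows", "arguments": {"targets": [[[2.4,4.2,0,0],[2.4,4.2,0,0],[2.4,4.2,0,0],[2.4,4.2,0,0],[2.4,4.2,0,0]]]}}

```text
time: 31.7
tool_pos: [0.4626, -0.0888, 0.198]
eef_rot: [0.063, 0.998, 0.0, 0.0]
wrist_force: [0.8, 0.6, 0.2]
width: 0.953
grip_force: 0.0
```

```bash
python3 - <<'E'
from h import *
np.set_printoptions(precision=4,suppress=True)
d(.573,.321,.21,172.9)
vision.grab_frame("top");vision.grab_frame("side")
for n,z in(("coupler_mid",.027),("motor_mid",.024),("oblong_tray",0),("round_tray",0)):
  for cam in("top","side"):
    for r in tip_of(cam,n)[:1]: print(n,cam,round(r["score"],2),r["uv"],atz(cam,r["uv"],z))
for cam in("top","side"):
  for r in regions_of(cam,"oblong_tray")[:1]:
    c=max(cv2.findContours(r["mask"].astype(np.uint8),0,2)[0],key=cv2.contourArea)
    print(cv2.minAreaRect(np.array([atz(cam,p[0],.008)[:2]*1000 for p in c],np.float32)))
E
```

```text
t 31.7 tcp [ 0.4626 -0.0888  0.198 ] yaw 172.8 w 0.953 F [0.8 0.6 0.2] j6 -0.22
  tool cm [-5.83 42.04 -1.19] turn -0.0014228672305024372
  after turn, cm [-5.89 42.03 -1.2 ]
coupler_mid top 0.67 [379.1, 213.7] [ 0.5557 -0.3183  0.027 ]
coupler_mid side 0.71 [324.5, 174.1] [ 0.5601 -0.3164  0.027 ]
motor_mid top 0.96 [128.4, 205.3] [0.5718 0.3331 0.024 ]
motor_mid side 0.88 [158.3, 330.2] [0.5685 0.3186 0.024 ]
oblong_tray top 0.66 [134.6, 204.9] [0.5761 0.3259 0.    ]
oblong_tray side 0.55 [290.7, 217.8] [ 0.5508 -0.1328  0.    ]
round_tray top 0.52 [374.4, 210.7] [ 0.5667 -0.3134  0.    ]
round_tray side 0.7 [323.9, 183.2] [ 0.555  -0.3093  0.    ]
((551.639892578125, -120.44742584228516), (117.02021026611328, 79.00514221191406), 5.645278453826904)
```

>>> {"name": "play_rows", "arguments": {"targets": [[[0,4.2,0,0],[0,4.2,0,0],[0,4.2,0,0],[0,4.2,0,0],[-1,4.2,0,0]]], "hand": 0}}

```text
time: 32.8
tool_pos: [0.4991, 0.1181, 0.1976]
eef_rot: [0.063, 0.998, -0.0, -0.0]
wrist_force: [0.9, -0.0, 0.6]
width: 0.996
grip_force: 0.0
```

>>> {"name": "play_rows", "arguments": {"targets": [[[-1,4.2,0,0],[-1,4.2,0,0],[-1,4.2,0,0],[-1,4.2,0,0],[-0.8,4.2,0,0]]]}}

```text
time: 33.3
tool_pos: [0.5743, 0.3206, 0.1972]
eef_rot: [0.063, 0.998, -0.0, -0.0]
wrist_force: [0.0, -1.0, 0.7]
width: 1.0
grip_force: 0.0
```

>>> {"name": "play_rows", "arguments": {"targets": [[[0,0,4,0],[0,0,4,0],[0,0,3,0],[0,0,0,0],[0,0,0,0]]]}}

```text
time: 33.8
tool_pos: [0.5736, 0.3188, 0.0876]
eef_rot: [0.063, 0.998, -0.0, -0.001]
wrist_force: [0.9, -0.1, 0.4]
width: 1.003
grip_force: 0.0
```

```bash
python3 - <<'E'
from h import *
d(.5728,.3213,.0127,172.9)
E
```

```text
t 33.8 tcp [0.5736 0.3188 0.0876] yaw 172.8 w 1.003 F [ 0.9 -0.1  0.4] j6 0.52
  tool cm [0.1  0.24 7.49] turn -0.001368646055326523
  after turn, cm [0.11 0.23 7.49]
```

>>> {"name": "play_rows", "arguments": {"targets": [[[0.1,0.2,2.5,0],[0,0,2.5,0],[0,0,1.5,0],[0,0,0.8,0],[0,0,0,0]]]}}

```text
time: 34.3
tool_pos: [0.5729, 0.3212, 0.0148]
eef_rot: [0.062, 0.998, -0.0, -0.0]
wrist_force: [-0.4, -0.0, -0.4]
width: 1.001
grip_force: 0.0
```

>>> {"name": "play_rows", "arguments": {"targets": [[[0,0,0,0],[0,0,0,0],[0,0,0,0],[0,0,0,0],[0,0,0,0]]], "hand": 1, "newtons": 60}}

```text
time: 34.8
tool_pos: [0.5737, 0.3215, 0.0159]
eef_rot: [0.062, 0.998, 0.0, 0.001]
wrist_force: [-0.1, -0.2, 6.9]
width: 0.458
grip_force: 62.4
```

>>> {"name": "play_rows", "arguments": {"targets": [[[0,0,-2,0],[0,0,-4,0],[0,0,-4.5,0],[0,0,-4.5,0],[0,0,0,0]]]}}

```text
time: 35.3
tool_pos: [0.5764, 0.323, 0.1717]
eef_rot: [0.062, 0.998, 0.003, 0.005]
wrist_force: [1.3, 0.9, -2.6]
width: 0.46
grip_force: 61.5
```

>>> {"name": "play_rows", "arguments": {"targets": [[[0.6,-4,0,0],[0.6,-4.4,0,0],[0.6,-4.4,0,0],[0.6,-4.4,0,0],[0.6,-4.4,0,0]]]}}

```text
time: 35.8
tool_pos: [0.5142, 0.1092, 0.1631]
eef_rot: [0.062, 0.998, -0.0, -0.001]
wrist_force: [1.0, -0.9, -4.2]
width: 0.459
grip_force: 62.0
```

>>> {"name": "play_rows", "arguments": {"targets": [[[-1.3,-4.4,0,0],[-1.3,-4.4,0,0],[-1.3,-4.4,0,0],[-1.3,-4.4,0,0],[-1.2,-4.4,0,0]]]}}

```text
time: 36.3
tool_pos: [0.5513, -0.117, 0.1632]
eef_rot: [0.062, 0.998, 0.001, -0.001]
wrist_force: [0.9, 0.3, -3.3]
width: 0.456
grip_force: 62.1
```

>>> {"name": "play_rows", "arguments": {"targets": [[[0,-0.4,0,-0.1],[0,0,0,-0.11],[0,0,3,0],[0,0,3,0],[0,0,0,0]]]}}

```text
time: 36.8
tool_pos: [0.5472, -0.118, 0.0996]
eef_rot: [-0.042, 0.999, 0.002, -0.005]
wrist_force: [-1.0, 0.4, -4.4]
width: 0.459
grip_force: 62.3
```

```bash
python3 - <<'E'
from h import *
d(.553,-.120,.016,185)
save("side","side6",(230,100,370,250),3.8)
E
```

```text
t 36.8 tcp [ 0.5472 -0.118   0.0996] yaw -175.1 w 0.459 F [-1.   0.4 -4.4] j6 -0.43
  tool cm [-0.64 -0.29  8.35] turn -0.0023122743452974157
  after turn, cm [-0.56 -0.25  8.36]
```

View pics/side6.png

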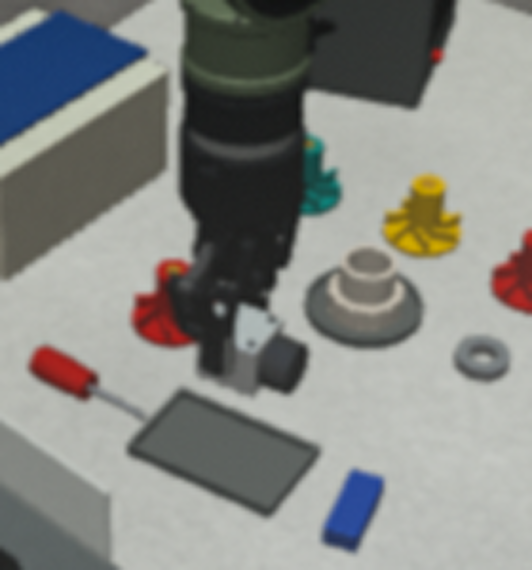

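The motor hangs level at crop (255,345), the coupler stands in the round tray at (370,290), and the oblong tray is centred at (225,451). Lowering.

>>> {"name": "play_rows", "arguments": {"targets": [[[-0.3,-0.2,2.5,0],[0,0,2.5,0],[0,0,1.5,0],[0,0,0,0],[0,0,0,0]]]}}

```text
time: 37.35
tool_pos: [0.5556, -0.1214, 0.0408]
eef_rot: [-0.043, 0.999, -0.0, 0.0]
wrist_force: [-0.1, 0.0, -3.5]
width: 0.459
grip_force: 62.4
```

```bash
python3 - <<'E'
from h import *
print(atz("side",[289.2,218.7],.01))
for p in [(130,450),(183,390),(320,452),(268,513)]: print(atz("side",[p[0]/3.8+230,p[1]/3.8+100],.01))
d(.553,-.120,.016,185)
E
```

```text
[ 0.54660458 -0.11912739  0.01      ]
[ 0.60010499 -0.08048006  0.01      ]
[ 0.60669434 -0.15239661  0.01      ]
[ 0.49311466 -0.15791434  0.01      ]
[ 0.4898757  -0.08805055  0.01      ]
t 37.35 tcp [ 0.5556 -0.1214  0.0408] yaw -175.1 w 0.459 F [-0.1  0.  -3.5] j6 -0.43
  tool cm [0.25 0.16 2.48] turn -0.0018735428878096764
  after turn, cm [0.24 0.16 2.48]
```

>>> {"name": "play_rows", "arguments": {"targets": [[[0.4,0.1,1,0],[0,0,0.8,0],[0,0,0.4,0],[0,0,0,0],[0,0,0,0]]]}}

```text
time: 37.85
tool_pos: [0.5509, -0.1207, 0.0177]
eef_rot: [-0.043, 0.999, 0.0, -0.0]
wrist_force: [0.3, -1.0, -4.1]
width: 0.457
grip_force: 62.6
```

>>> {"name": "play_rows", "arguments": {"targets": [[[0,0,0.2,0],[0,0,0,0],[0,0,0,0]]]}}

```text
time: 38.15
tool_pos: [0.5512, -0.1208, 0.0159]
eef_rot: [-0.043, 0.999, -0.0, 0.0]
wrist_force: [-0.1, -0.0, -2.4]
width: 0.458
grip_force: 62.6
```

>>> {"name": "play_rows", "arguments": {"targets": [[[0,0,0.1,0],[0,0,0,0],[0,0,0,0],[0,0,0,0],[0,0,0,0]]], "hand": 0.2}}

```text
time: 38.65
tool_pos: [0.5509, -0.1206, 0.0148]
eef_rot: [-0.043, 0.999, -0.0, 0.0]
wrist_force: [0.0, -0.6, 0.8]
width: 0.8
grip_force: 0.0
```

>>> {"name": "play_rows", "arguments": {"targets": [[[0,0,-1,0],[0,0,-3,0],[0,0,-4,0],[0,0,-4.5,0],[0,0,-4.5,0]]]}}

```text
time: 39.15
tool_pos: [0.5504, -0.1204, 0.187]
eef_rot: [-0.043, 0.999, 0.0, -0.0]
wrist_force: [1.2, -0.6, 0.8]
width: 0.8
grip_force: 0.0
```

>>> {"name": "play_rows", "arguments": {"targets": [[[0,0,-4.5,0.14],[0,0,-4.5,0.14],[0,0,-4.5,0.14],[0,0,0,0.14],[0,0,0,0.14]]], "hand": 0.5}}

```text
time: 39.65
tool_pos: [0.5515, -0.1208, 0.3227]
eef_rot: [0.305, 0.952, -0.0, 0.002]
wrist_force: [-1.1, 0.5, -0.9]
width: 0.502
grip_force: 0.0
```

>>> {"name": "play_rows", "arguments": {"targets": [[[0,0,0,0.14],[0,0,0,0.14],[0,0,0,0.14],[0,0,0,0.14],[0,0,0,0.14]]]}}

```text
time: 40.15
tool_pos: [0.5505, -0.1205, 0.3205]
eef_rot: [0.613, 0.79, 0.0, 0.0]
wrist_force: [-0.7, 0.3, -0.7]
width: 0.502
grip_force: 0.0
```

>>> {"name": "play_rows", "arguments": {"targets": [[[0,0,0,0.14],[0,0,0,0.14],[0,0,0,0.1],[0,0,0,0]]]}}

```text
time: 40.55
tool_pos: [0.5506, -0.1205, 0.3204]
eef_rot: [0.749, 0.662, 0.0, 0.0]
wrist_force: [0.7, 1.0, -0.1]
width: 0.496
grip_force: 0.0
```

```bash
python3 - <<'E'
from h import *
np.set_printoptions(precision=4,suppress=True)
d(.690,.085,.31,82.9)
vision.grab_frame("side")
im=vision.grab_frame("top")[:,:,::-1]
cv2.imwrite("pics/top3.png",cv2.resize(im[110:260,170:410],None,fx=3.2,fy=3.2,interpolation=cv2.INTER_CUBIC))
for n,z in(("coupler_mid",.027),("motor_mid",.024),("guard_bar",.265),("stand",0)):
  for cam in("top","side"):
    for r in tip_of(cam,n)[:1]: print(n,cam,round(r["score"],2),r["uv"],atz(cam,r["uv"],z))
E
```

```text
t 40.55 tcp [ 0.5506 -0.1205  0.3204] yaw 82.9 w 0.496 F [ 0.7  1.  -0.1] j6 1.35
  tool cm [22.12 11.3   1.04] turn 0.0001660365245266896
  after turn, cm [22.12 11.3   1.04]
coupler_mid side 0.9 [323.0, 174.5] [ 0.5626 -0.3122  0.027 ]
motor_mid side 0.6 [293.2, 214.5] [ 0.5394 -0.1264  0.024 ]
guard_bar top 0.62 [210.1, 133.1] [0.6892 0.0872 0.265 ]
guard_bar side 0.62 [183.7, 158.9] [0.6843 0.0831 0.265 ]
stand top 0.66 [223.5, 192.6] [0.6116 0.0917 0.    ]
stand side 0.96 [219.6, 261.5] [0.6031 0.0942 0.    ]
```

View pics/top3.png

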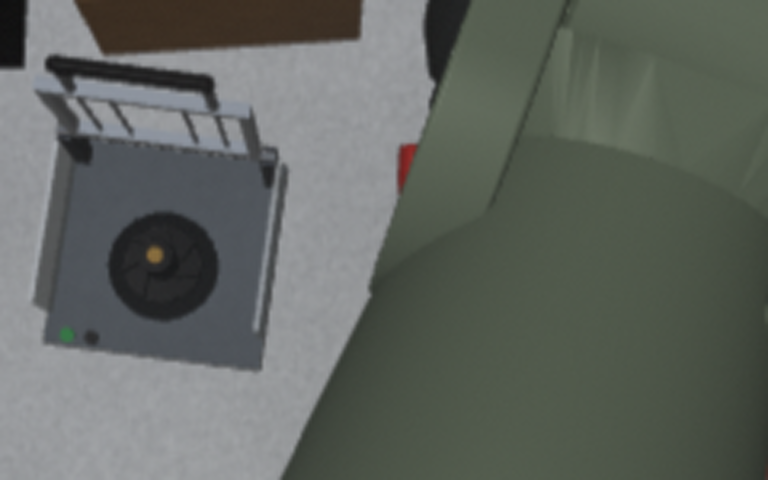

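Checking how well the impeller is centred before closing the guard.

```bash
python3 - <<'E'
from h import *
for cam,box in(("top",(205,175,235,205)),("side",(195,225,245,265))):
    im=vision.grab_frame(cam);l,t,r,b=box
    h=cv2.cvtColor(im,cv2.COLOR_RGB2HSV)[t:b,l:r]; v,u=np.nonzero((h[...,1]>100)&(h[...,2]>60)); uv=[u.mean()+l,v.mean()+t]
    print(cam,len(u),uv,atz(cam,uv,.070))
print("platen",atz("top",[163/3.2+170,266/3.2+110],.02), "side net", [ (round(r["score"],2),atz("side",r["uv"],.045)) for r in tip_of("side","impeller_mid")[:6]])
E
```

```text
top 21 [np.float64(218.0), np.float64(189.0)] [0.60911691 0.09649509 0.07      ]
side 25 [np.float64(216.44), np.float64(240.92)] [0.60690216 0.09249145 0.07      ]
platen [0.60686839 0.09575666 0.02      ] side net [(0.77, array([ 0.55155944, -0.41545781,  0.045     ])), (0.75, array([ 0.65388185, -0.39516734,  0.045     ])), (0.74, array([ 0.64059507, -0.1858136 ,  0.045     ])), (0.72, array([ 0.458323 , -0.4014302,  0.045    ])), (0.67, array([0.59390748, 0.09989939, 0.045     ]))]
```

The impeller is centred within about 3 mm. Now to the guard bar.

>>> {"name": "play_rows", "arguments": {"targets": [[[3.7,1.9,0,0],[3.7,1.9,0,0],[3.7,1.9,0,0],[3.7,1.9,0,0],[3.7,1.9,0,0]]]}}

```text
time: 41.7
tool_pos: [0.6687, 0.0527, 0.3197]
eef_rot: [0.75, 0.662, 0.0, 0.0]
wrist_force: [0.3, -1.3, 0.8]
width: 0.5
grip_force: 0.0
```

>>> {"name": "play_rows", "arguments": {"targets": [[[3.6,1.8,0,0],[0,0,0,0],[0,0,0,0]]]}}

```text
time: 42.0
tool_pos: [0.6903, 0.0855, 0.3186]
eef_rot: [0.749, 0.663, -0.001, -0.0]
wrist_force: [0.4, -1.3, -0.2]
width: 0.497
grip_force: 0.0
```

```bash
python3 - <<'E'
from h import *
d(.690,.085,.246,82.9)
E
```

```text
t 42.0 tcp [0.6903 0.0855 0.3186] yaw 83.0 w 0.497 F [ 0.4 -1.3 -0.2] j6 1.71
  tool cm [-0.05 -0.01  7.26] turn 0.001665920694515918
  after turn, cm [-0.06 -0.02  7.26]
```

>>> {"name": "play_rows", "arguments": {"targets": [[[0,0,2.5,0],[0,0,2.5,0],[0,0,1.5,0],[0,0,0.7,0],[0,0,0,0]]]}}

```text
time: 42.5
tool_pos: [0.6895, 0.0836, 0.2472]
eef_rot: [0.75, 0.661, -0.001, -0.0]
wrist_force: [0.7, -0.1, -0.5]
width: 0.502
grip_force: 0.0
```

>>> {"name": "play_rows", "arguments": {"targets": [[[0,0,0,0],[0,0,0,0],[0,0,0,0],[0,0,0,0],[0,0,0,0]]], "hand": 1, "newtons": 30}}

```text
time: 43.0
tool_pos: [0.6908, 0.0845, 0.2492]
eef_rot: [0.75, 0.662, 0.001, 0.001]
wrist_force: [-1.3, -0.9, 5.3]
width: 0.128
grip_force: 29.5
```

>>> {"name": "play_rows", "arguments": {"targets": [[[0,-1,0,0],[0,-1.86,0.23,0],[0,-1.82,0.43,0],[0,-1.77,0.62,0],[0,-1.69,0.81,0]]]}}

```text
time: 43.5
tool_pos: [0.6107, 0.0943, 0.228]
eef_rot: [0.75, 0.662, 0.001, 0.002]
wrist_force: [1.9, -2.0, 3.0]
width: 0.128
grip_force: 30.0
```

>>> {"name": "play_rows", "arguments": {"targets": [[[0,-1.59,0.98,0],[0,-1.49,1.15,0],[0,-1.34,1.3,0],[0,-1.2,1.44,0],[0,-1.04,1.56,0]]]}}

```text
time: 44.0
tool_pos: [0.5441, 0.1026, 0.1631]
eef_rot: [0.75, 0.662, 0.001, 0.002]
wrist_force: [2.3, -1.9, 0.9]
width: 0.13
grip_force: 30.5
```

>>> {"name": "play_rows", "arguments": {"targets": [[[0,-0.86,1.66,0],[0,-0.7,1.74,0],[0,-0.5,1.8,0],[0,-0.3,1.85,0],[0,0,0,0]]]}}

```text
time: 44.5
tool_pos: [0.5204, 0.1056, 0.0906]
eef_rot: [0.75, 0.662, -0.0, 0.001]
wrist_force: [2.6, -2.2, -1.9]
width: 0.124
grip_force: 31.1
```

```bash
python3 - <<'E'
from h import *
d(.5195,.1056,.070,82.9)
E
```

```text
t 44.5 tcp [0.5204 0.1056 0.0906] yaw 82.9 w 0.124 F [ 2.6 -2.2 -1.9] j6 1.76
  tool cm [-0.01 -0.1   2.06] turn -0.00014595681722995326
  after turn, cm [-0.01 -0.09  2.06]
```

>>> {"name": "play_rows", "arguments": {"targets": [[[0,-0.1,1,0],[0,0,1,0],[0,0,0.2,0],[0,0,0,0],[0,0,0,0]]]}}

```text
time: 45.0
tool_pos: [0.5195, 0.1057, 0.0711]
eef_rot: [0.75, 0.662, 0.0, 0.001]
wrist_force: [-2.6, -2.9, 13.5]
width: 0.122
grip_force: 33.1
```

Force of 13.5 N at the closed height, so it is on its stop. Releasing and retreating.

>>> {"name": "play_rows", "arguments": {"targets": [[[0,0,0,0],[0,0,0,0],[0,0,0,0],[0,0,0,0],[0,0,-1.5,0]]], "hand": 0.5}}

```text
time: 45.5
tool_pos: [0.5172, 0.1061, 0.0832]
eef_rot: [0.75, 0.662, -0.002, -0.001]
wrist_force: [0.4, 0.0, 0.3]
width: 0.5
grip_force: 0.0
```

>>> {"name": "play_rows", "arguments": {"targets": [[[0,0,-3,0],[0,0,-4,0],[0,0,-4,0],[0,0,-4,0],[0,-3,0,0]]]}}

```text
time: 46.0
tool_pos: [0.4955, 0.1099, 0.2407]
eef_rot: [0.75, 0.662, 0.005, 0.004]
wrist_force: [-0.1, 0.8, -0.1]
width: 0.499
grip_force: 0.0
```

>>> {"name": "play_rows", "arguments": {"targets": [[[2,-4,0,0],[3,-3,0,0],[4,-2,0,0],[4,0,0,0],[0,0,0,0]]]}}

```text
time: 46.5
tool_pos: [0.4159, 0.2537, 0.2351]
eef_rot: [0.748, 0.664, 0.001, -0.0]
wrist_force: [0.9, -0.9, -0.6]
width: 0.501
grip_force: 0.0
```

```bash
python3 - <<'E'
from h import *
np.set_printoptions(precision=4,suppress=True)
a=vision.grab_frame("top")[:,:,::-1];b=vision.grab_frame("side")[:,:,::-1]
f=lambda i:cv2.resize(i,None,fx=3,fy=3,interpolation=cv2.INTER_CUBIC)
cv2.imwrite("pics/end.png",np.vstack([f(a[145:240,170:400]),f(b[150:255,160:390][:, :])])[:600])
d(.5,.1,.2)
for n,z in(("coupler_mid",.027),("motor_mid",.024),("guard_bar",.09),("impeller_mid",.045)):
  for cam in("top","side"):
    for r in tip_of(cam,n)[:1]: print(n,cam,round(r["score"],2),r["uv"],atz(cam,r["uv"],z))
E
```

```text
t 46.6 tcp [0.4156 0.2504 0.2346] yaw 83.0 w 0.503 F [ 0.6 -0.8 -0.1] j6 2.08
  tool cm [-13.9   10.21   3.46] turn None
coupler_mid top 0.74 [377.6, 215.7] [ 0.5505 -0.3142  0.027 ]
coupler_mid side 0.77 [325.9, 176.7] [ 0.5507 -0.3087  0.027 ]
motor_mid top 0.56 [299.9, 212.9] [ 0.5562 -0.1114  0.024 ]
motor_mid side 0.89 [290.6, 215.1] [ 0.5436 -0.1204  0.024 ]
guard_bar top 0.84 [209.9, 224.4] [0.5189 0.1108 0.09  ]
guard_bar side 0.94 [242.3, 255.7] [0.5191 0.1039 0.09  ]
impeller_mid top 0.64 [217.3, 192.4] [0.6046 0.1017 0.045 ]
impeller_mid side 0.87 [274.3, 178.4] [ 0.652  -0.1957  0.045 ]
```

View pics/end.png

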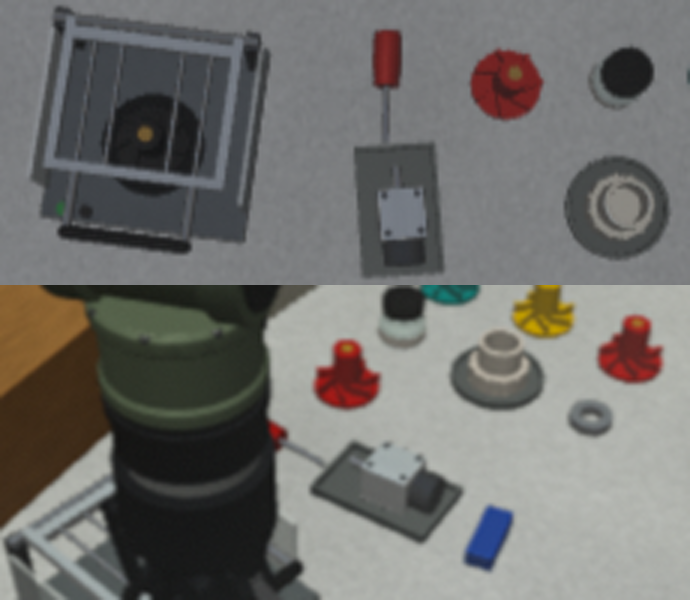

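The guard is closed over the centred impeller. The motor lies lengthwise in the oblong tray at (400,212), the coupler stands in the round tray at (617,207), and the arm touches nothing.

```bash
python3 -c "
from h import *
print(order.job_done())"
```

```text
the job is handed in; nothing more can be done
None
```

I handed the job in at about 47 s with all three parts released and the guard closed. The hand-in gave no verdict, but the last pictures show the impeller centred on the platen, the motor lengthwise in the oblong tray and the coupler upright in the round tray.

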